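# Hold a micro-probe centred in the stage guide

## Robot

A 6-joint arm with a two-finger parallel gripper is mounted at the origin on the work surface. World frame = base frame: x ahead of the robot, y to its left, z up, the work surface at z = 0. Lengths are in m, angles in rad, forces in N, time in s.
With the tool pointing down it reaches from about 0.3 to 0.875 m from the base axis. Payload 6.4 kg.
Tool frame: the origin (TCP) lies between the finger pads; the fingertips stand 25 mm ahead of it and the grasp point (between the pads) lies 6 mm ahead of it; z points along the fingers, y is the line along which they close (so a half turn about z gives the same grasp; the last joint's range is limited). The gripper opens to 85 mm and grips with 20 to 120 N. Pads are 22 mm wide; open, the fingers measure 114 mm over their backs; the gripper's body (76 mm by 85 mm) begins 54 mm behind the grasp point. The pads swing forward as they close: fully open they stand 13 mm farther back than shut.
Start: joints at [-1.516, 0.181, 1.607, -0, 1.354, -0.206], TCP at [0.148, -0.556, 0.256] pointing down, gripper open.
Joint ranges: [-2.99, 2.99], [-0.89, 2.07], [0.3, 2.58], [-1.14, 4.28], [0, 2.63], [-3.12, 3.12]. Speed limits (rad/s): [2.57, 2.57, 3.01, 3.14, 3.14, 3.14].

## Interface

Orientations are given as a unit quaternion [w, x, y, z].
In Python, from bench import ctrl gives the robot as it stands.
- The arm moves only by the tool servo_tool, never from a script. Its argument "series" is text: rows parted by semicolons, each of 7 numbers parted by spaces: the gripper command: -1 is fully open, 1 is shut, values between are in proportion, then the shift along the tool's x, y, z in m, then the turn, a rotation vector about the tool's x, y, z in degrees. A call has 1 to 12 rows; each row is the pose to reach, as a shift and turn from the pose commanded when the call began, along the tool's axes at that moment; what a row does not reach only later rows make up. A row lasts 1/12 s, in which the tool goes at most 41.7 mm and 7.16 degrees, less where a joint would pass 70% of its speed; a pose out of reach is approached as far as the arm can. A call with a gripper value outside its range is refused whole. The fingers move at their own pace and stop on an object; the grip force is fixed at half the most. Time passes only in rows, so rows that repeat a pose let the fingers close. It gives the time, the measured TCP pose, the force, the opening and the grip force at its end, in the units of the state.
- ctrl.get_obs(): the state, without advancing time (a new reading comes with each control period).
- ctrl.camera(name): name is "scene" or "side" or "wrist"; returns a dict with "img" (420x560x3 uint8, red, green, blue), "z_map" (420x560 float32, m along the optical axis (not along the pixel's ray), 0 where there is no reading), "fovy" (degrees; the focal length in pixels is half the picture's height over the tangent of half this angle, whatever the lens; pixels are square), "cx", "cy" (the principal point, pixels), "k1" (the pictures are not rectified: a ray, as slopes to the right and down, at radius r is drawn at 1 + k1 r^2 times it, then the intrinsics apply), "extrinsics" (4x4, takes a point from camera to world coordinates); the wrist camera has in their place "T_tool_cam" (4x4, takes a point from camera to tool coordinates, whose origin is the TCP and whose axes are the flange's). Camera axes: x right, y down, z forward; pixel columns grow to the right and rows downward; lengths in m; the calibration is good to about 2 mm. A picture is of the moment at which its call begins: read the wrist's pose just before it.
- ctrl.hand_in(): hands the job in; it is judged then, once.
The state is a dict: "time_s": time; "q": joint angles; "dq": joint speeds; "joint_efforts": joint torques, N m; "eef_pos": TCP position; "eef_rot": TCP orientation; "wrist_force": force on the tool from outside, world axes, zero at the start; "torque": the same for the moment, N m; "opening": opening from 0.0 (shut) to 1.0 (fully open); "grasp_force": force on a finger pad.
Only numpy, scipy, OpenCV 4.12 (cv2) and the standard library are available. Lean on these libraries where they do the work, as an engineer would, in place of code of your own. Each camera call takes 0.05 s, during which the arm holds its last target. There are 200 camera calls.

## Task

At the guide station, first turn the brass hex nut anticlockwise (seen from above) to its stop, so that the orange shutter swings clear of the guide hole. Then lift the orange-banded probe out of the grey rack and lower its rod upright through the guide hole, never touching the station with it, until the tip is about 15 mm above the floor of the glass dish below. Finish while still holding the probe there, still, centred in the hole and touching nothing but the gripper; leave the blue-banded probe and everything else on the bench where it is.

Things in the scene. Friction and masses are not known exactly. Their poses are not given: they have to be found in the camera images.
- stage: guide station, fixed, place and yaw vary. Black base 120 x 190 x 15 mm; on two end walls (at y = -84 and +84 mm) a level bridge 80 mm (x) x 180 mm (y), top 92 mm and underside 80 mm above the bench, open below to +x and -x. In its frame the guide hole is at (0, -35) mm, in a bright aluminium part of the bridge, and the nut at (0, +35) mm. Origin: centre of the underside, on the bench; z up.
- guide_mouth (a point): centre of the guide hole's mouth, on the bridge's top face (92 mm above the bench). The hole is round, vertical, 20 mm in diameter and goes through the 12 mm bridge.
- dish_floor (a point): centre of the inner floor of the glass dish, right below the guide hole, 18 mm above the bench (74 mm below guide_mouth). The dish is 56 mm across with a rim 9 mm above its floor, and is part of the station.
- nut_centre (a point): centre of the brass hex nut, on its vertical axis, 123 mm above the bench. 28 mm across flats, 26 mm tall, on a round neck. At joint value 0 one pair of flats faces the station's +x and -x. Fixed to it below the neck is the orange shutter, a blade 26 mm wide, 4 mm thick, reaching 85 mm out from the axis, its top 97 mm above the bench; the nut alone stands higher than that.
- nut (a joint): angle of the nut with its shutter, rad, growing anticlockwise seen from above. 0 to 0.1 at the start: the shutter points to the station's -y and covers the guide hole. Stop at 1.5: it points to the station's +x and the hole is open. Friction of 0.1 N m holds it where it is left.
- rack: grey probe rack, fixed, place and yaw vary: block 70 mm (x) x 140 mm (y) x 50 mm high. In its frame two round holes, 9.5 mm in diameter and 40 mm deep, at (0, -40) and (0, +40) mm, each holding a probe upright; which probe is in which hole varies. Origin: centre of the underside, on the bench.
- probe: the probe to use: a steel rod 8 mm in diameter and 100 mm long below a round black head 22 mm in diameter and 44 mm tall with an orange band and orange top; 144 mm in all, 55 to 115 g. Origin at the rod's tip (its lower end), z up along the rod to the head.
- probe_grip (a point): centre of that probe's head, where it is grasped: 122 mm above the rod's tip; 132 mm above the bench while in the rack (the tip is then 10 mm above the bench)
- probe_tip (a point): centre of the lower end face of that probe's rod; z up along the rod
- spare_grip (a point): centre of the head of the other probe, alike but with a blue band and blue top, in the rack's other hole; bystander
- medium: amber glass bottle, 60 mm across, 130 mm tall, white cap; bystander; origin at the centre of its underside
- lensjar: black screw jar, 60 mm across, 60 mm tall; bystander; origin at the centre of its underside
- dishes: two closed glass dishes stacked, 90 mm across, 29 mm tall together; bystander; origin at the centre of the underside
- spanner: steel spanner 140 mm long lying flat; bystander; origin under its middle
- pen: blue marker pen 130 mm long lying flat; bystander; origin under its middle
- slides: blue slide box with white lid, 82 x 52 x 36 mm; bystander; origin at the centre of its underside

How it is judged:
By the outcome, as a careful person would: the job done as asked, in the order asked, and still so for the second after the job is handed in, while the arm keeps its last pose, push and grip.
It also fails if it takes over 64 s, if anything falls off the work surface, if the arm or the gripper's body presses on something with over 40 N, if the wrist force passes 120 N, or if a joint passes its speed limit or range.

## Working session

There is one attempt and no reset: what is moved stays moved. The work goes in short steps, Python scripts to look and compute and a tool call to move; the robot and the scene stay as the last step left them, time stands still between calls to the robot, and variables do not carry over. Pictures are saved under pics/ and viewed, at most 10 in all, crops included, and the job is handed in when it is done.

Besides the shell and the picture viewer there is one more tool, called as name(argument=value, ...), one argument or row to a line, values as JSON. servo_tool: Moves the arm, as the interface text tells. Its arguments: {"type":"object","properties":{"series":{"type":"string"}},"required":["series"]}

```bash
mkdir -p pics
cat > h.py <<'E'
import numpy as np, cv2
from bench import ctrl
from scipy.spatial.transform import Rotation as R
def rot(q): return R.from_quat([q[1],q[2],q[3],q[0]]).as_matrix()
def shot(name,fn=None):
    o=ctrl.get_obs(); c=ctrl.camera(name)
    if name=="wrist":
        T=np.eye(4);T[:3,:3]=rot(o["eef_rot"]);T[:3,3]=o["eef_pos"];c["T"]=T@c["T_tool_cam"]
    else: c["T"]=np.array(c["extrinsics"])
    if fn: cv2.imwrite("pics/"+fn+".png",c["img"][:,:,::-1])
    np.save("/tmp/"+name+".npy",c,allow_pickle=True)
    return c
def load(name): return np.load("/tmp/"+name+".npy",allow_pickle=True).item()
def ray(c,u,v):
    f=210/np.tan(np.radians(c["fovy"])/2)
    K=np.array([[f,0,c["cx"]],[0,f,c["cy"]],[0,0,1]])
    p=cv2.undistortPoints(np.array([[[u,v]]],float),K,np.array([c["k1"],0,0,0.]))[0,0]
    return np.array([p[0],p[1],1.])
def pt(c,u,v,z=None):
    "world point: by depth, or on plane z"
    r=ray(c,u,v);T=c["T"]
    if z is None: d=c["z_map"][int(round(v)),int(round(u))]
    else: d=(z-T[2,3])/(T[:3,:3]@r)[2]
    return T[:3,:3]@(r*d)+T[:3,3]
def cloud(c):
    f=210/np.tan(np.radians(c["fovy"])/2)
    K=np.array([[f,0,c["cx"]],[0,f,c["cy"]],[0,0,1]])
    vv,uu=np.mgrid[:420,:560]
    p=cv2.undistortPoints(np.stack([uu,vv],-1).reshape(-1,1,2).astype(float),K,np.array([c["k1"],0,0,0.]))[:,0]
    P=np.c_[p,np.ones(len(p))]*c["z_map"].reshape(-1,1)
    return (P@c["T"][:3,:3].T+c["T"][:3,3]).reshape(420,560,3)
E
python3 - <<'E'
from h import *
a=shot("scene");b=shot("side")
cv2.imwrite("pics/s.png",cv2.resize(a["img"][:,:,::-1],(800,600)));cv2.imwrite("pics/d.png",cv2.resize(b["img"][:,:,::-1],(800,600)))
for c in(a,b):print(c["T"].round(3),c["fovy"],c["k1"])
o=ctrl.get_obs();print(o)
E
```

```text
[[ 0.236  0.583 -0.777  1.783]
 [ 0.972 -0.145  0.187 -0.286]
 [-0.003 -0.8   -0.6    1.036]
 [ 0.     0.     0.     1.   ]] 49.85684075434023 -0.10279857760480249
[[ 0.969 -0.144  0.199  0.355]
 [-0.245 -0.638  0.73  -0.831]
 [ 0.022 -0.757 -0.653  0.833]
 [ 0.     0.     0.     1.   ]] 52.06859229187705 0.027468788613352717
{'time_s': 0.1, 'q': array([-1.51627628e+00,  1.81482200e-01,  1.60788690e+00,  8.20727395e-07,
        1.35380836e+00, -2.06315292e-01]), 'dq': array([-0.00232017, -0.00272039, -0.00214274, -0.0023266 , -0.00171294,
       -0.00143183]), 'joint_efforts': array([ 6.60727092e-04, -4.45877695e+01, -3.52240670e+01, -2.80563308e-04,
        4.10910841e-03,  6.24600574e-06]), 'eef_pos': array([ 0.148269  , -0.5550885 ,  0.25547573]), 'eef_rot': array([-7.90095075e-04,  9.91507364e-01,  1.30048145e-01,  6.04835776e-05]), 'wrist_force': array([ 0.14434745,  0.10408825, -0.40357397]), 'torque': array([ 0.04929281, -0.01522547, -0.01259087]), 'grasp_force': 0.0, 'opening': 1.0029980611833662}
```

View pics/s.png

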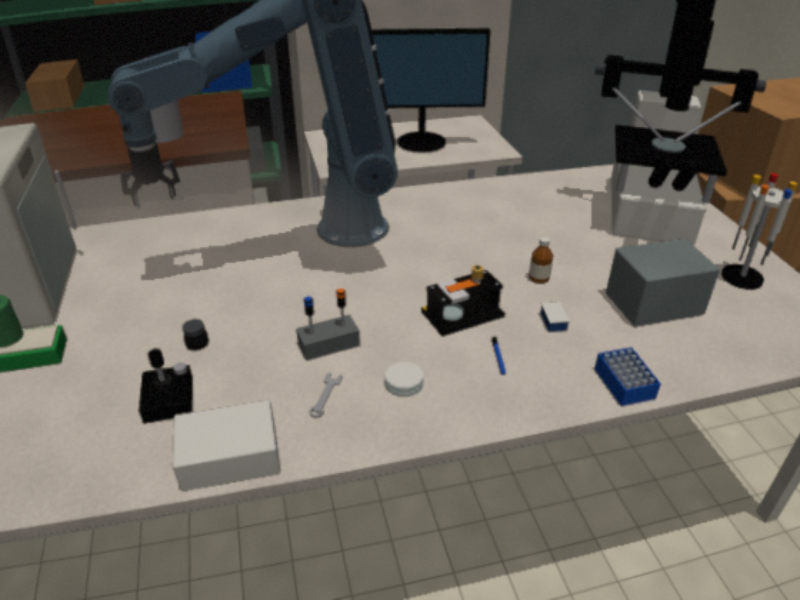

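View pics/d.png

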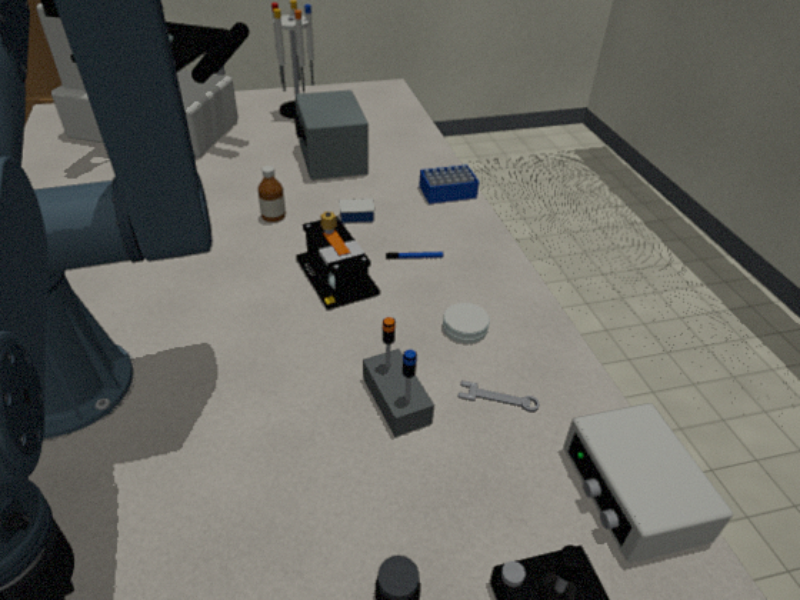

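The scene view (800 px wide) shows the nut at (478,268), the orange probe's top at (341,292) and the blue one's at (308,300). The side view has them at (328,216), (389,322) and (410,354). Both agree on the layout.

Run:
```python
from h import *
a=load("scene");b=load("side")
s=.7
for n,u,v,z,u2,v2 in [("nut",478,268,.136,328,216),("orange",341,292,.154,389,321),("blue",308,300,.154,410,354)]:
    print(n,pt(a,u*s,v*s,z).round(3),pt(b,u2*s,v2*s,z).round(3))
# white aluminium part / shutter
h=lambda c:cv2.cvtColor(c["img"],cv2.COLOR_RGB2HSV)
for c in(a,b):
    P=cloud(c);H=h(c)
    m=(H[...,0]<14)&(H[...,1]>170)&(H[...,2]>120)&(abs(P[...,2]-.097)<.008)
    q=P[m][:,:2];print("shutter",len(q),q.mean(0).round(3));_,_,vt=np.linalg.svd(q-q.mean(0),full_matrices=False);print(vt[0])
    # bridge-height points near station
    m=(abs(P[...,2]-.088)<.014)&(P[...,0]>.3)&(P[...,0]<.9)&(abs(P[...,1]-.1)<.25)
    q=P[m][:,:2];print("bridge",len(q),cv2.minAreaRect((q*1000).astype(np.float32)))
    m=(abs(P[...,2]-.05)<.004)&(P[...,0]>.3)&(P[...,0]<.9)&(P[...,1]<0)&(P[...,1]>-.35)
    q=P[m][:,:2];print("rack",len(q),cv2.minAreaRect((q*1000).astype(np.float32)))
```

```text
nut [0.512 0.233 0.136] [0.509 0.229 0.136]
orange [ 0.557 -0.123  0.154] [ 0.548 -0.124  0.154]
blue [ 0.569 -0.203  0.154] [ 0.562 -0.203  0.154]
shutter 77 [0.521 0.187]
[-0.1893941   0.98190115]
bridge 739 ((543.6741943359375, 83.11526489257812), (93.44307708740234, 411.9039001464844), 11.669443130493164)
rack 474 ((673.6963500976562, -247.71421813964844), (144.7346649169922, 436.160400390625), 53.24835205078125)
shutter 12 [0.518 0.176]
[-0.22628738  0.97406058]
bridge 1104 ((539.9200439453125, 82.026611328125), (81.99224090576172, 420.69305419921875), 11.79443359375)
rack 1177 ((628.41650390625, -244.88356018066406), (133.127685546875, 369.8306884765625), 42.34740447998047)
```

```bash
cat >> h.py <<'E'
def go(p,yang=None):
    "shift (mm) and rotvec (deg) in tool axes to TCP p, tool down, tool y along world angle yang (deg, nearest half turn)"
    o=ctrl.get_obs();M=rot(o["eef_rot"]);cur=np.degrees(np.arctan2(M[1,1],M[0,1]))
    if yang is None:yang=cur
    yang=cur+(yang-cur+90)%180-90
    y=np.array([np.cos(np.radians(yang)),np.sin(np.radians(yang)),0]);z=np.array([0,0,-1.])
    G=np.c_[np.cross(y,z),y,z]
    d=M.T@(np.array(p)-o["eef_pos"]);r=R.from_matrix(M.T@G).as_rotvec(degrees=True)
    print("t%.2f"%o["time_s"],"at",o["eef_pos"].round(4),"yang %.1f"%cur,"q",o["q"].round(2),"| shift mm",(d*1000).round(1),"turn",r.round(2),"F",o["wrist_force"].round(1),"op %.3f"%o["opening"],"gf %.1f"%o["grasp_force"])
E
python3 - <<'E'
from h import *
a=load("scene");b=load("side")
print("bottle cap",pt(a,544*.7,241*.7,.13),pt(b,268*.7,171*.7,.13))
print(a["T"] is None)
go([.51,.225,.30],-45)
c=shot("wrist");print(c["T_tool_cam"].round(3),c["fovy"])
E
```

```text
bottle cap [0.4208284  0.45622015 0.13      ] [0.40900521 0.45057139 0.13      ]
False
t0.10 at [ 0.1483 -0.5551  0.2555] yang -75.1 q [-1.52  0.18  1.61  0.    1.35 -0.21] | shift mm [ 550.7 -660.5  -43.3] turn [ -0.08  -0.04 -30.06] F [ 0.1  0.1 -0.4] op 1.003 gf 0.0
[[-0.001 -0.95  -0.313  0.081]
 [ 1.    -0.    -0.001  0.   ]
 [ 0.001 -0.313  0.95  -0.118]
 [ 0.     0.     0.     1.   ]] 65.05852505777283
```

servo_tool(
  series="-1 0.03 -0.035 -0.04 0 0 -3;-1 0.06 -0.07 -0.043 0 0 -6;-1 0.55 -0.66 -0.043 0 0 -30;-1 0.55 -0.66 -0.043 0 0 -30;-1 0.55 -0.66 -0.043 0 0 -30;-1 0.55 -0.66 -0.043 0 0 -30;-1 0.55 -0.66 -0.043 0 0 -30;-1 0.55 -0.66 -0.043 0 0 -30;-1 0.55 -0.66 -0.043 0 0 -30;-1 0.55 -0.66 -0.043 0 0 -30;-1 0.55 -0.66 -0.043 0 0 -30;-1 0.55 -0.66 -0.043 0 0 -30",
)

```text
time_s: 1.15
eef_pos: [0.3543, -0.1106, 0.297]
eef_rot: [0.0, 0.924, 0.382, 0.0]
wrist_force: [1.4, -1.5, 0.4]
opening: 1.003
grasp_force: 0.0
```

Run:
```python
from h import *
go([.51,.225,.28],-45)
```

```text
t1.15 at [ 0.3543 -0.1106  0.297 ] yang -45.1 q [-0.63 -0.36  2.02  0.    1.48  0.16] | shift mm [ 347.2 -127.7   16.9] turn [ 0.06 -0.01 -0.09] F [ 1.4 -1.5  0.4] op 1.003 gf 0.0
```

servo_tool(
  series="-1 0.33 -0.12 0.017 0 0 0;-1 0.33 -0.12 0.017 0 0 0;-1 0.33 -0.12 0.017 0 0 0;-1 0.33 -0.12 0.017 0 0 0;-1 0.33 -0.12 0.017 0 0 0;-1 0.33 -0.12 0.017 0 0 0;-1 0.33 -0.12 0.017 0 0 0;-1 0.33 -0.12 0.017 0 0 0;-1 0.33 -0.12 0.017 0 0 0;-1 0.33 -0.12 0.017 0 0 0;-1 0.33 -0.12 0.017 0 0 0;-1 0.33 -0.12 0.017 0 0 0",
)

```text
time_s: 2.15
eef_pos: [0.5025, 0.2051, 0.2794]
eef_rot: [0.0, 0.924, 0.382, -0.001]
wrist_force: [-0.7, -0.2, -0.7]
opening: 0.998
grasp_force: 0.0
```

Run:
```python
from h import *
c=shot("wrist")
cv2.imwrite("pics/w1.png",cv2.resize(c["img"][:,:,::-1],(800,600)))
go([.51,.225,.28],-45)
```

```text
t2.20 at [0.5025 0.2047 0.2796] yang -45.1 q [ 0.17  0.09  1.66 -0.    1.39  0.96] | shift mm [19.7 -9.1 -0.4] turn [-0.01  0.04 -0.1 ] F [0.1 0.4 1.1] op 0.997 gf 0.0
```

View pics/w1.png

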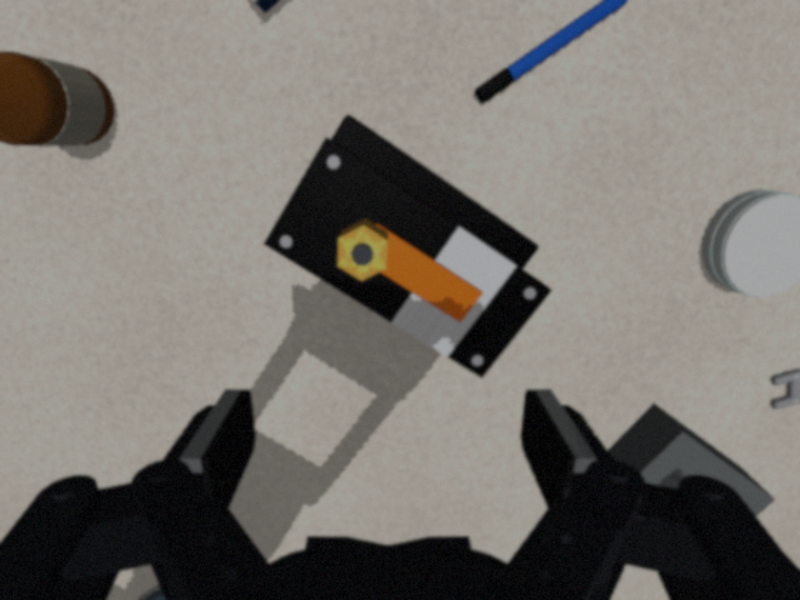

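The wrist view shows the nut's top at (362,254), the shutter running to (470,300) over the hole, and bridge screws at (333,162), (285,242), (530,293) and (477,360).

Run:
```python
from h import *
c=load("wrist");s=.7
n=pt(c,362*s,254*s,.136);print("nut",n,"depth",pt(c,372*s,254*s))
S=[pt(c,u*s,v*s,.093)[:2] for u,v in[(333,162),(285,242),(530,293),(477,360)]]
print(np.array(S).round(4), "centre",np.mean(S,0))
d=(S[0]+S[1]-S[2]-S[3])/2;print(d,"yaw",np.degrees(np.arctan2(-d[0],d[1])))
d=(S[0]+S[2]-S[1]-S[3])/2;print(d,"yaw",np.degrees(np.arctan2(d[1],d[0])))
H=cv2.cvtColor(c["img"],cv2.COLOR_RGB2HSV)
m=((H[...,0]<15)&(H[...,1]>150)&(H[...,2]>60)); m[:, :260]=0
n_,l,st,ce=cv2.connectedComponentsWithStats(m.astype(np.uint8))
i=1+st[1:,4].argmax();v,u=np.where(l==i);P=np.array([pt(c,a,b,.097)[:2] for a,b in zip(u,v)])
print(st[i],"shutter rect",cv2.minAreaRect((P*1000).astype(np.float32)))
# nut top hexagon orientation from yellow mask
m=((H[...,0]>18)&(H[...,0]<35)&(H[...,1]>90)&(H[...,2]>90)); v,u=np.where(m);P=np.array([pt(c,a,b,.136)[:2] for a,b in zip(u,v)])*1000
P=P[np.linalg.norm(P-n[:2]*1000,axis=1)<25]
for k in range(0,60,3):
    e=[np.ptp(P@[np.cos(np.radians(k+j)),np.sin(np.radians(k+j))]) for j in(0,60,120)];print(k,np.round(e,1),end=" ")
print(P.mean(0))
```

```text
nut [0.50790843 0.23104986 0.136     ] depth [0.51255049 0.22751016 0.13952634]
[[0.5288 0.2795]
 [0.4695 0.2674]
 [0.5607 0.1265]
 [0.5018 0.1147]] centre [0.51518597 0.19702515]
[-0.03208251  0.15291118] yaw 11.849429326198639
[0.05906222 0.01196313] yaw 11.45041758093472
[263 156  73  68 678] shutter rect ((517.0504760742188, 190.7568817138672), (27.5095157623291, 84.00480651855469), 11.190459251403809)
0 [30.7 31.1 30.5] 3 [30.3 30.6 30. ] 6 [29.9 30.1 29.4] 9 [29.4 29.5 28.8] 12 [29.1 28.9 28. ] 15 [29.5 29.  27.8] 18 [30.  29.4 28.5] 21 [30.6 29.9 29.2] 24 [31.1 30.3 29.9] 27 [31.5 30.7 30.4] 30 [31.8 30.9 30.9] 33 [32.  31.3 31.2] 36 [32.2 31.5 31.5] 39 [32.3 31.7 31.7] 42 [32.2 31.8 31.8] 45 [32.1 31.8 31.8] 48 [32.1 31.7 31.8] 51 [32.  31.6 31.6] 54 [31.8 31.3 31.4] 57 [31.5 31.  31.1] [508.52326035 232.23978886]
```

Run:
```python
from h import *
go([.508,.231,.133],-46.5)
```

```text
t2.20 at [0.5025 0.2047 0.2796] yang -45.1 q [ 0.17  0.09  1.66 -0.    1.39  0.96] | shift mm [ 22.6 -14.8 146.6] turn [-0.01  0.04  1.4 ] F [0.1 0.4 1.1] op 0.997 gf 0.0
```

servo_tool(
  series="-1 0.0225 -0.015 0.01 0 0 1.4;-1 0.0225 -0.015 0.035 0 0 1.4;-1 0.0225 -0.015 0.06 0 0 1.4;-1 0.0225 -0.015 0.085 0 0 1.4;-1 0.0225 -0.015 0.11 0 0 1.4;-1 0.0225 -0.015 0.13 0 0 1.4;-1 0.0225 -0.015 0.14 0 0 1.4;-1 0.0225 -0.015 0.1465 0 0 1.4;-1 0.0225 -0.015 0.1465 0 0 1.4;-1 0.0225 -0.015 0.1465 0 0 1.4;-1 0.0225 -0.015 0.1465 0 0 1.4",
)

```text
time_s: 3.12
eef_pos: [0.5093, 0.232, 0.1349]
eef_rot: [0.0, 0.929, 0.371, 0.001]
wrist_force: [-0.9, 0.7, 0.2]
opening: 1.0
grasp_force: 0.0
```

Run:
```python
from h import *
go([.508,.231,.133],-46.5)
c=shot("wrist");cv2.imwrite("pics/w2.png",cv2.resize(c["img"][150:,100:460,::-1],(800,600)))
```

```text
t3.12 at [0.5093 0.232  0.1349] yang -46.5 q [ 0.22  0.29  1.75 -0.    1.11  1.03] | shift mm [-1.7 -0.2  1.9] turn [ 0.08 -0.13  0.03] F [-0.9  0.7  0.2] op 1.000 gf 0.0
```

View pics/w2.png

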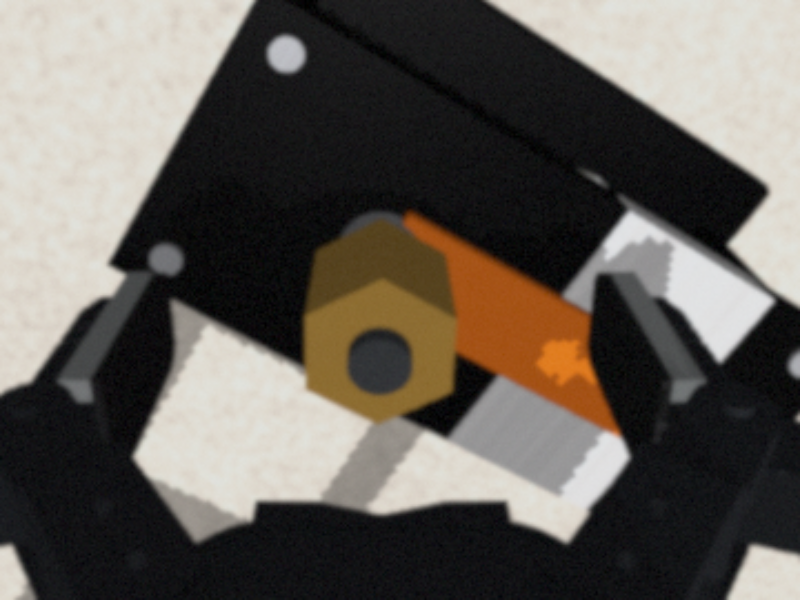

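The nut is centred between the fingers with its flats parallel to the pads. I'll close on it.

servo_tool(
  series="1 -0.001 0 0.001 0 0 0;1 -0.001 0 0.001 0 0 0;1 -0.001 0 0.001 0 0 0;1 -0.001 0 0.001 0 0 0;1 -0.001 0 0.001 0 0 0;1 -0.001 0 0.001 0 0 0;1 -0.001 0 0.001 0 0 0;1 -0.001 0 0.001 0 0 0;1 -0.001 0 0.001 0 0 0;1 -0.001 0 0.001 0 0 0",
)

```text
time_s: 4.0
eef_pos: [0.5078, 0.2311, 0.1327]
eef_rot: [0.0, 0.929, 0.371, 0.0]
wrist_force: [-0.6, -2.5, 5.8]
opening: 0.318
grasp_force: 59.8
```

servo_tool(
  series="1 0 0 0 0 0 -3;1 0 0 0 0 0 -8;1 0 0 0 0 0 -14;1 0 0 0 0 0 -20;1 0 0 0 0 0 -26;1 0 0 0 0 0 -32;1 0 0 0 0 0 -38;1 0 0 0 0 0 -44;1 0 0 0 0 0 -50;1 0 0 0 0 0 -56;1 0 0 0 0 0 -60;1 0 0 0 0 0 -60",
)

```text
time_s: 5.0
eef_pos: [0.5082, 0.231, 0.1327]
eef_rot: [0.001, 0.618, 0.786, 0.0]
wrist_force: [1.6, -3.9, 3.9]
opening: 0.32
grasp_force: 59.8
```

Run:
```python
from h import *
go([.508,.231,.133],None);print(ctrl.get_obs()["torque"])
```

```text
t5.00 at [0.5082 0.231  0.1327] yang 13.7 q [ 0.21  0.29  1.75 -0.    1.1  -0.02] | shift mm [ 0.1 -0.2 -0.3] turn [ 0.08  0.04 -0.  ] F [ 1.6 -3.9  3.9] op 0.320 gf 59.8
[-0.58455237 -0.21721939  0.0836884 ]
```

servo_tool(
  series="1 0 0 0 0 0 -5;1 0 0 0 0 0 -10;1 0 0 0 0 0 -15;1 0 0 0 0 0 -19;1 0 0 0 0 0 -21;1 0 0 0 0 0 -23;1 0 0 0 0 0 -24;1 0 0 0 0 0 -25;1 0 0 0 0 0 -25;1 0 0 0 0 0 -25",
)

```text
time_s: 5.83
eef_pos: [0.5084, 0.2311, 0.1328]
eef_rot: [0.001, 0.435, 0.901, 0.0]
wrist_force: [4.4, -3.9, 3.5]
opening: 0.315
grasp_force: 59.7
```

Run:
```python
from h import *
go([.508,.231,.133],None);print(ctrl.get_obs()["torque"])
```

```text
t5.83 at [0.5084 0.2311 0.1328] yang 38.5 q [ 0.21  0.29  1.75 -0.    1.1  -0.46] | shift mm [ 0.2 -0.3 -0.2] turn [ 0.08  0.08 -0.  ] F [ 4.4 -3.9  3.5] op 0.315 gf 59.7
[-0.69335231 -0.49461135  0.09570588]
```

servo_tool(
  series="1 0 0 0 0 0 -1;1 0 0 0 0 0 -1.5;1 0 0 0 0 0 -2;1 0 0 0 0 0 -2",
)

```text
time_s: 6.17
eef_pos: [0.5084, 0.2311, 0.1327]
eef_rot: [0.001, 0.42, 0.907, 0.001]
wrist_force: [3.5, -5.0, 4.6]
opening: 0.312
grasp_force: 64.8
```

Run:
```python
from h import *
go([.508,.231,.133],None);print(ctrl.get_obs()["torque"])
```

```text
t6.17 at [0.5084 0.2311 0.1327] yang 40.3 q [ 0.21  0.29  1.75  0.    1.1  -0.49] | shift mm [ 0.2 -0.3 -0.3] turn [ 0.09  0.03 -0.  ] F [ 3.5 -5.   4.6] op 0.312 gf 64.8
[-0.7414427  -0.42320001 -1.46773902]
```

The torque jumped to 1.5 N m, so the nut is at its stop. I'll ease off, open and rise.

servo_tool(
  series="1 0 0 0 0 0 0.8;-1 0 0 0 0 0 0.8;-1 0 0 0 0 0 0.8;-1 0 0 0 0 0 0.8;-1 0 0 0 0 0 0.8;-1 0 0 0 0 0 0.8;-1 0 0 -0.01 0 0 0.8;-1 0 0 -0.04 0 0 0.8;-1 0 0 -0.08 0 0 0.8;-1 0 0 -0.115 0 0 0.8;-1 0 0 -0.14 0 0 0.8;-1 0 0 -0.14 0 0 0.8",
)

```text
time_s: 7.17
eef_pos: [0.5105, 0.2322, 0.2802]
eef_rot: [0.005, 0.425, 0.905, 0.004]
wrist_force: [0.7, 0.2, 0.8]
opening: 0.998
grasp_force: 0.0
```

Run:
```python
from h import *
# rack direction from blue->orange approx
go([.553,-.124,.28],10)
c=shot("wrist");cv2.imwrite("pics/w3.png",cv2.resize(c["img"][:,:,::-1],(800,600)))
```

```text
t7.17 at [0.5105 0.2322 0.2802] yang 39.8 q [ 0.22  0.12  1.63  0.    1.38 -0.48] | shift mm [-3.010e+02 -1.951e+02 -2.000e-01] turn [ 0.68  0.14 29.76] F [0.7 0.2 0.8] op 0.998 gf 0.0
```

View pics/w3.png

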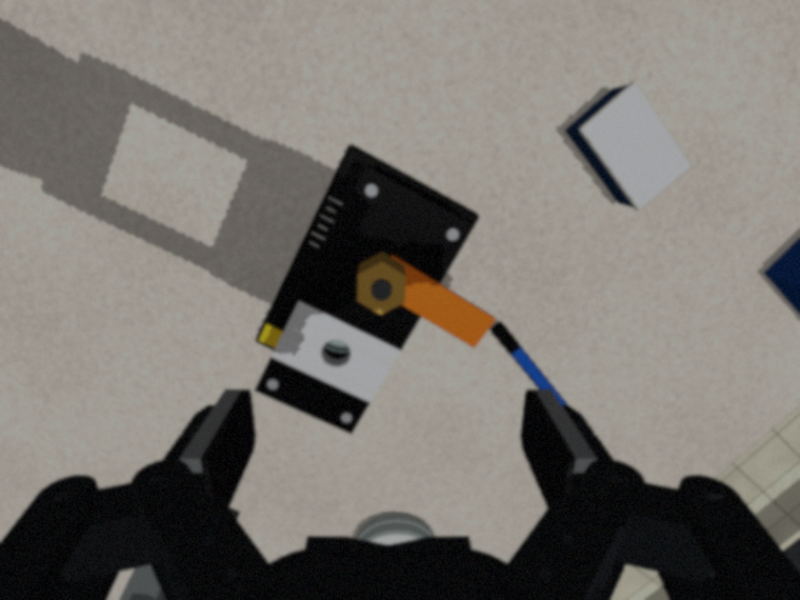

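The shutter now points along +x and the hole is open at (336,352). Now to the rack.

servo_tool(
  series="-1 -0.01 -0.007 0 0.7 0.1 5;-1 -0.03 -0.02 0 0.7 0.1 12;-1 -0.06 -0.04 0 0.7 0.1 18;-1 -0.30 -0.195 0 0.7 0.1 30;-1 -0.30 -0.195 0 0.7 0.1 30;-1 -0.30 -0.195 0 0.7 0.1 30;-1 -0.30 -0.195 0 0.7 0.1 30;-1 -0.30 -0.195 0 0.7 0.1 30;-1 -0.30 -0.195 0 0.7 0.1 30;-1 -0.30 -0.195 0 0.7 0.1 30;-1 -0.30 -0.195 0 0.7 0.1 30;-1 -0.30 -0.195 0 0.7 0.1 30",
)

```text
time_s: 8.22
eef_pos: [0.5487, -0.1257, 0.2711]
eef_rot: [-0.005, 0.646, 0.763, -0.005]
wrist_force: [0.3, 0.6, -0.1]
opening: 0.997
grasp_force: 0.0
```

Run:
```python
from h import *
c=load("wrist");s=.7
print("hole(top rim)",pt(c,336*s,352*s,.092))
S=[pt(c,u*s,v*s,.093)[:2] for u,v in[(371,190),(453,234),(272,384),(346,418)]]
print(np.array(S).round(4), "centre",np.mean(S,0))
d=(S[0]+S[1]-S[2]-S[3])/2;yw=np.arctan2(-d[0],d[1]);print("yaw",np.degrees(yw),"hole",np.mean(S,0)+.035*np.array([np.sin(yw),-np.cos(yw)]))
print("nut",pt(c,381*s,289*s,.136))
go([.553,-.124,.28],10)
c=shot("wrist");cv2.imwrite("pics/w4.png",cv2.resize(c["img"][:,:,::-1],(800,600)))
```

```text
hole(top rim) [0.52216409 0.16426546 0.092     ]
[[0.4702 0.2677]
 [0.5293 0.28  ]
 [0.5016 0.1148]
 [0.5607 0.1266]] centre [0.51546167 0.19724912]
yaw 11.602478234283465 hole [0.52250088 0.16296429]
nut [0.50854438 0.23124684 0.136     ]
t8.22 at [ 0.5487 -0.1257  0.2711] yang 9.5 q [-0.43  0.15  1.61 -0.01  1.39 -0.6 ] | shift mm [ 0.9  4.4 -9. ] turn [-0.8  -0.01 -0.47] F [ 0.3  0.6 -0.1] op 0.997 gf 0.0
```

View pics/w4.png

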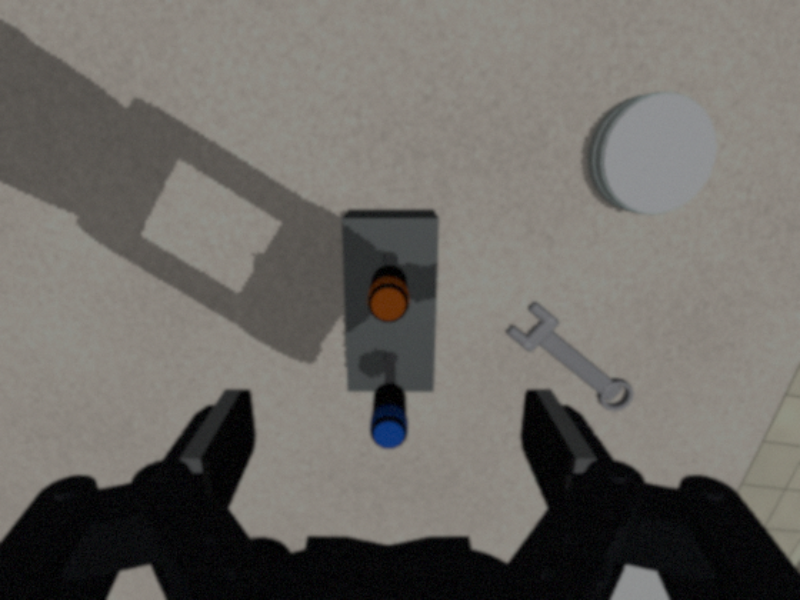

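The orange head's top is at (388,304) and the blue one's at (389,433).

Run:
```python
from h import *
c=load("wrist");s=.7
o=pt(c,388*s,304*s,.154);b=pt(c,389*s,433*s,.154)
print(o,b,np.linalg.norm(o-b),np.degrees(np.arctan2(*(o-b)[1::-1])), pt(c,388*s,304*s))
C=[pt(c,u*s,v*s,.05) for u,v in((343,218),(437,218),(434,390),(348,390))];print(np.round(C,4))
d=C[0]+C[1]-C[2]-C[3];print(np.degrees(np.arctan2(-d[0],d[1])))
print(ctrl.get_obs()["eef_pos"]);go([o[0],o[1],.28],9)
```

```text
[ 0.54720641 -0.12459448  0.154     ] [ 0.56086214 -0.20257247  0.154     ] 0.07916467866732926 99.93307286077047 [ 0.54719858 -0.1245332   0.15418344]
[[ 0.509  -0.1005  0.05  ]
 [ 0.5755 -0.0892  0.05  ]
 [ 0.6005 -0.2255  0.05  ]
 [ 0.5318 -0.2375  0.05  ]]
9.92149787378913
[ 0.54868183 -0.12416338  0.27118005]
t8.27 at [ 0.5487 -0.1242  0.2712] yang 9.6 q [-0.43  0.15  1.61 -0.01  1.39 -0.6 ] | shift mm [-0.2 -1.6 -8.8] turn [-0.79 -0.02  0.64] F [0.4 1.1 0.1] op 1.001 gf 0.0
```

servo_tool(
  series="-1 0 -0.0015 0 -0.8 0 0;-1 0 -0.0015 0 -0.8 0 0;-1 0 -0.0015 0 -0.8 0 0;-1 0 -0.0015 0 -0.8 0 0;-1 0 -0.0015 0 -0.8 0 0",
)

```text
time_s: 8.68
eef_pos: [0.548, -0.1235, 0.2725]
eef_rot: [0.001, 0.644, 0.765, 0.0]
wrist_force: [0.3, 0.3, -0.8]
opening: 1.0
grasp_force: 0.0
```

Run:
```python
from h import *
c=shot("wrist");u,v=388,304
go([.5472,-.1246,.127],9.9)
H=cv2.cvtColor(c["img"],cv2.COLOR_RGB2HSV)
for nm,lo,hi in(("o",0,14),("b",105,130)):
    m=(H[...,0]>=lo)&(H[...,0]<=hi)&(H[...,1]>150)&(H[...,2]>60)
    P=cloud(c);m&=(abs(P[...,2]-.154)<.006);print(nm,m.sum(),P[m].mean(0).round(4),P[m].min(0).round(4),P[m].max(0).round(4))
```

```text
t8.73 at [ 0.548  -0.1237  0.2725] yang 9.8 q [-0.43  0.14  1.62 -0.    1.38 -0.6 ] | shift mm [ -0.6  -1.2 145.5] turn [ 0.12  0.09 -0.1 ] F [ 0.2 -0.7  0.8] op 1.002 gf 0.0
o 465 [ 0.547  -0.1239  0.1545] [ 0.5381 -0.1337  0.1482] [ 0.556  -0.1131  0.1564]
b 315 [ 0.5604 -0.2025  0.1546] [ 0.5515 -0.2115  0.1495] [ 0.5694 -0.1925  0.1564]
```

servo_tool(
  series="-1 -0.0005 -0.001 0.01 0 0 0;-1 -0.0005 -0.001 0.03 0 0 0;-1 -0.0005 -0.001 0.055 0 0 0;-1 -0.0005 -0.001 0.08 0 0 0;-1 -0.0005 -0.001 0.105 0 0 0;-1 -0.0005 -0.001 0.122 0 0 0;-1 -0.0005 -0.001 0.131 0 0 0;-1 -0.0005 -0.001 0.135 0 0 0;-1 -0.0005 -0.001 0.135 0 0 0;-1 -0.0005 -0.001 0.135 0 0 0;-1 -0.0005 -0.001 0.135 0 0 0;-1 -0.0005 -0.001 0.135 0 0 0",
)

```text
time_s: 9.73
eef_pos: [0.5481, -0.1255, 0.1387]
eef_rot: [0.002, 0.644, 0.765, 0.001]
wrist_force: [-0.3, 0.1, -0.0]
opening: 1.001
grasp_force: 0.0
```

Run:
```python
from h import *
go([.547,-.124,.138],9.9)
c=shot("wrist");cv2.imwrite("pics/w5.png",cv2.resize(c["img"][150:,100:460,::-1],(800,600)))
```

```text
t9.73 at [ 0.5481 -0.1255  0.1387] yang 9.7 q [-0.44  0.28  1.74 -0.    1.11 -0.61] | shift mm [ 1.6 -0.8  0.7] turn [ 0.22  0.16 -0.15] F [-0.3  0.1 -0. ] op 1.001 gf 0.0
```

View pics/w5.png

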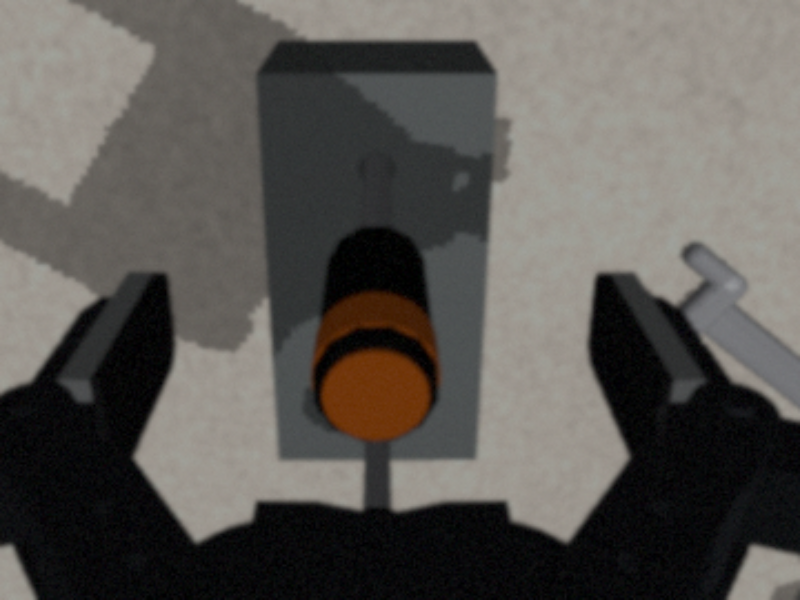

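The orange head is centred between the pads. Closing on it.

servo_tool(
  series="1 0.0012 -0.0005 0.0005 0 0 0;1 0.0012 -0.0005 0.0005 0 0 0;1 0.0012 -0.0005 0.0005 0 0 0;1 0.0012 -0.0005 0.0005 0 0 0;1 0.0012 -0.0005 0.0005 0 0 0;1 0.0012 -0.0005 0.0005 0 0 0;1 0.0012 -0.0005 0.0005 0 0 0;1 0.0012 -0.0005 0.0005 0 0 0;1 0.0012 -0.0005 0.0005 0 0 0;1 0.0012 -0.0005 0.0005 0 0 0;1 0.0012 -0.0005 0.0005 0 0 0",
)

```text
time_s: 10.7
eef_pos: [0.5467, -0.1241, 0.137]
eef_rot: [0.001, 0.645, 0.765, 0.0]
wrist_force: [-0.2, -0.2, 3.4]
opening: 0.243
grasp_force: 58.5
```

Run:
```python
from h import *
go([.547,-.124,.265],9.9)
```

```text
t10.70 at [ 0.5467 -0.1241  0.137 ] yang 9.7 q [-0.43  0.28  1.74 -0.    1.11 -0.6 ] | shift mm [  -0.2    0.6 -128. ] turn [ 0.12  0.09 -0.16] F [-0.2 -0.2  3.4] op 0.243 gf 58.5
```

servo_tool(
  series="1 0 0 -0.004 0 0 0;1 0 0 -0.012 0 0 0;1 0 0 -0.022 0 0 0;1 0 0 -0.034 0 0 0;1 0 0 -0.046 0 0 0;1 0 0 -0.06 0 0 0;1 0 0 -0.075 0 0 0;1 0 0 -0.09 0 0 0;1 0 0 -0.105 0 0 0;1 0 0 -0.12 0 0 0;1 0 0 -0.13 0 0 0;1 0 0 -0.13 0 0 0",
)

```text
time_s: 11.7
eef_pos: [0.5476, -0.1244, 0.2705]
eef_rot: [0.004, 0.644, 0.765, 0.001]
wrist_force: [0.4, -0.5, -0.8]
opening: 0.241
grasp_force: 58.9
```

Run:
```python
from h import *
go([.5224,.163,.268],11.7)
```

```text
t11.70 at [ 0.5476 -0.1244  0.2705] yang 9.7 q [-0.43  0.13  1.63 -0.    1.37 -0.6 ] | shift mm [287.6  23.8   1.4] turn [ 0.37  0.27 -1.95] F [ 0.4 -0.5 -0.8] op 0.241 gf 58.9
```

servo_tool(
  series="1 0.005 0 0 0 0 0;1 0.02 0.002 0 0 0 -0.5;1 0.045 0.004 0 0 0 -1;1 0.075 0.006 0 0 0 -1;1 0.11 0.009 0 0 0 -2;1 0.145 0.012 0 0 0 -2;1 0.18 0.015 0 0 0 -2;1 0.215 0.018 0 0 0 -2;1 0.245 0.02 0 0 0 -2;1 0.268 0.022 0 0 0 -2;1 0.282 0.0235 0 0 0 -2;1 0.2875 0.024 0 0 0 -2",
)

```text
time_s: 12.7
eef_pos: [0.5199, 0.1659, 0.2651]
eef_rot: [0.0, 0.63, 0.777, -0.0]
wrist_force: [0.7, -0.5, -1.0]
opening: 0.241
grasp_force: 58.9
```

servo_tool(
  series="1 0 0 0 0 0 0;1 0 0 0 0 0 0;1 0 0 0 0 0 0;1 0 0 0 0 0 0;1 0 0 0 0 0 0",
)

```text
time_s: 13.12
eef_pos: [0.5215, 0.1626, 0.2664]
eef_rot: [0.001, 0.632, 0.775, 0.0]
wrist_force: [-0.4, -0.4, -0.3]
opening: 0.24
grasp_force: 58.9
```

Run:
```python
from h import *
go([.5224,.163,.268],11.7)
c=shot("wrist");w=c["img"][:,:,::-1]
a=shot("scene");b=shot("side")
P=cv2.resize(w[120:,130:430],(400,400))
f=lambda c:cv2.projectPoints(np.array([[.5224,.163,.16]]),cv2.Rodrigues(c["T"][:3,:3].T)[0],-c["T"][:3,:3].T@c["T"][:3,3],np.array([[210/np.tan(np.radians(c["fovy"]/2)),0,c["cx"]],[0,210/np.tan(np.radians(c["fovy"]/2)),c["cy"]],[0,0,1]]),np.array([c["k1"],0,0,0.]))[0].ravel()
ims=[P]
for c in(a,b):
    u,v=f(c).astype(int);print(u-25,v-50);ims.append(cv2.resize(c["img"][v-50:v+50,u-25:u+25,::-1],(200,400),interpolation=cv2.INTER_CUBIC))
cv2.imwrite("pics/m1.png",np.hstack(ims))
```

```text
t13.12 at [0.5215 0.1626 0.2664] yang 11.7 q [ 0.09  0.11  1.67 -0.    1.36 -0.12] | shift mm [ 0.2  1.  -1.6] turn [ 0.1   0.09 -0.05] F [-0.4 -0.4 -0.3] op 0.240 gf 58.9
292 136
213 106
```

View pics/m1.png

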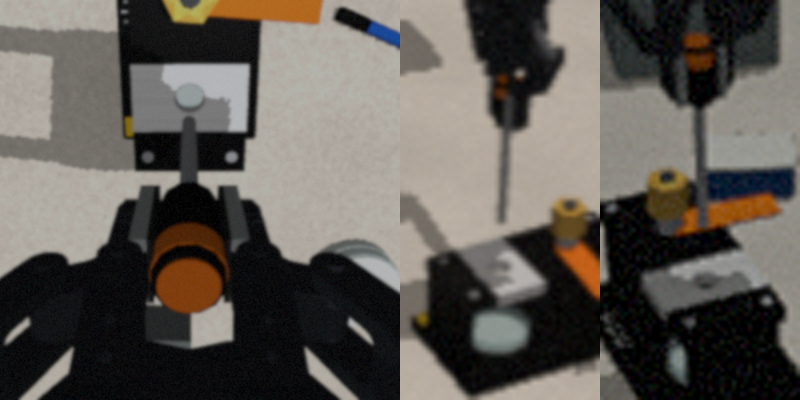

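The wrist crop shows the rod tip at (189,124) and the hole at (189,96). The scene crop has the tip at (503,221), and the side crop has the tip at (703,226) and the hole at (706,281). The rod looks upright; I'll triangulate.

Run:
```python
from h import *
C={n:load(n) for n in("scene","side","wrist")}
def tri(L):
    A=np.zeros((3,3));y=np.zeros(3)
    for n,u,v in L:
        T=C[n]["T"];d=T[:3,:3]@ray(C[n],u,v);d/=np.linalg.norm(d);M=np.eye(3)-np.outer(d,d);A+=M;y+=M@T[:3,3]
    p=np.linalg.solve(A,y);print(p.round(4))
S=("scene",292+103/4,136+221/4);D=("side",213+103/4,106+226/4);W=("wrist",130+189*.75,120+121*.75)
tri([S,D]);tri([S,D,W]);tri([D,W]);print(pt(C["wrist"],*W[1:],z=.1394))
print("hole",pt(C["wrist"],130+189.5*.75,120+96*.75,.092),pt(C["side"],213+106/4,106+281/4,.092),pt(C["scene"],292+102/4,136+267/4,.092))
# subpixel hole: dump dark-blob centroid in wrist
g=cv2.cvtColor(C["wrist"]["img"],cv2.COLOR_RGB2GRAY);print(g[180:218,258:288:1][::2,::2])
```

```text
[0.5237 0.1652 0.1378]
[0.5233 0.1636 0.1388]
[0.5229 0.162  0.1392]
[0.52231088 0.16218737 0.1394    ]
hole [0.52230562 0.16463163 0.092     ] [0.52399793 0.16077053 0.092     ] [0.5287667 0.1654556 0.092    ]
[[180 181 182 179 182 183 180 180 181 182 181 180 181 180 181]
 [178 181 180 181 177 173 164 161 166 172 179 178 180 178 182]
 [171 178 178 168 152 150 153 152 150 147 152 174 180 181 181]
 [148 177 171 148 151 153 155 152 153 152 152 158 173 179 182]
 [129 136 142 152 153 156 153 153 152 155 154 149 155 178 182]
 [123 120 139 153 154 154 153 155 153 154 154 154 153 173 183]
 [123 114 131 153 151 155 155 152 153 155 153 152 132 149 166]
 [116 107 114 148 154 156 154 152 152 154 150 149 111 114 124]
 [122 111  91 133 151 155 154 152 156 150 152 128  95 114 120]
 [121 116  93  97 127 142 145 144 144 137 122  93  97 118 119]
 [123 123 109  91  81  95 103 104  99  89  84  96 115 120 121]
 [121 122 120 110  94  80  75  77  76  84  99 113 122 123 122]
 [123 119 121 120 114 108  98  98 102 112 118 120 122 123 119]
 [122 122 122 122 121 117 103 103 111 119 125 120 121 120 119]
 [124 120 122 121 117  90  63  59  75 110 120 122 122 122 121]
 [120 117 119 119 105  64  58  55  54  89 117 119 117 119 117]
 [119 118 120 119  99  61  57  57  53  79 118 118 121 119 121]
 [121 122 123 121  99  59  56  57  56  79 115 119 122 118 119]
 [118 117 120 117  91  58  60  54  57  79 114 116 120 119 118]]
```

servo_tool(
  series="1 0.0015 0.0005 0.003 0 0 0;1 0.0015 0.0005 0.01 0 0 0;1 0.0015 0.0005 0.018 0 0 0;1 0.0015 0.0005 0.027 0 0 0;1 0.0015 0.0005 0.034 0 0 0;1 0.0015 0.0005 0.0375 0 0 0;1 0.0015 0.0005 0.0375 0 0 0;1 0.0015 0.0005 0.0375 0 0 0;1 0.0015 0.0005 0.0375 0 0 0;1 0.0015 0.0005 0.0375 0 0 0;1 0.0015 0.0005 0.0375 0 0 0",
)

```text
time_s: 14.18
eef_pos: [0.5219, 0.1651, 0.2295]
eef_rot: [0.002, 0.631, 0.776, 0.001]
wrist_force: [1.0, -0.6, -0.7]
opening: 0.239
grasp_force: 58.9
```

Run:
```python
from h import *
go([.5224,.163,.16],11.7)
c=shot("wrist");b=shot("side");a=shot("scene")
ims=[cv2.resize(i["img"][v:v+h,u:u+w,::-1],(W,600),interpolation=cv2.INTER_CUBIC) for i,u,v,w,h,W in((c,240,170,60,90,400),(b,223,156,30,90,200),(a,302,150,30,90,200))]
cv2.imwrite("pics/m2.png",np.hstack(ims))
```

```text
t14.18 at [0.5219 0.1651 0.2295] yang 11.7 q [ 0.09  0.14  1.71 -0.    1.29 -0.11] | shift mm [-2.1 -0.1 69.5] turn [0.16 0.09 0.05] F [ 1.  -0.6 -0.7] op 0.239 gf 58.9
```

View pics/m2.png

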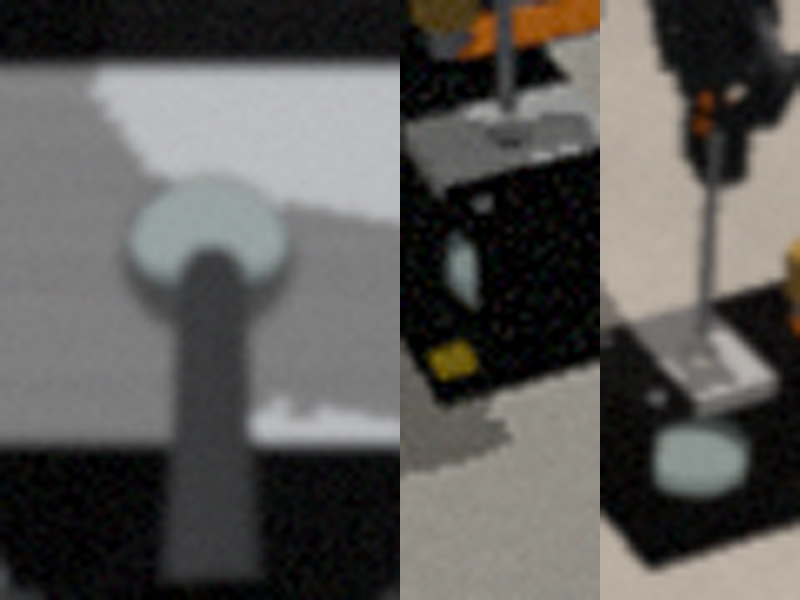

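The wrist crop shows the hole rim spanning columns 127–291 and rows 177–322, with the tip at column 211 and its near edge at row 248. Allowing for the 10 mm height difference, it is centred to about 1 mm. Next I check the rod's tilt.

Run:
```python
from h import *
c=load("wrist");print(c["cx"],c["cy"]);g=cv2.cvtColor(c["img"],cv2.COLOR_RGB2GRAY)
k=20/3
# rod edge (left/right) at several crop rows -> tool-frame lateral y by width
Tt=c["T_tool_cam"]
for r,l,rr in((300,176,247),(400,172,250),(560,163,262)):
    a=ray(c,240+l/k,170+r/k);b=ray(c,240+rr/k,170+r/k);d=.008/(b[0]-a[0])
    p=Tt[:3,:3]@((a+b)/2*d)+Tt[:3,3];print("tool pt (width-based)",p.round(4))
for r,u in((250,211),):
    for z in(.127,):
        q=ray(c,240+u/k,170+r/k);d=(z-Tt[2,3])/(Tt[:3,:3]@q)[2];print("tip front edge tool",(Tt[:3,:3]@q*d+Tt[:3,3]).round(4))
t=pt(c,240+211/k,170+248/k,.1025);h=pt(c,240+209/k,170+250/k,.092)
yv=np.array([-np.sin(np.radians(11.7)),np.cos(np.radians(11.7)),0])
print("tip centre",t-.004*yv,"hole",h, "cam y",c["T"][:3,3])
b=load("side");a=load("scene")
print("rod dirs: side",[ (223+u/6.667,156+v/6.667) for u,v in((106,0),(108,100))])
for cc,n,L,M in((b,"side",(223+106/k,156),(223+109/k,156+100/k)),(a,"scene",(302+115/k,150+140/k),(302+105/k,150+325/k))):
    f=210/np.tan(np.radians(cc["fovy"])/2);T=cc["T"]
    # plane normal of image line; tilt component of vertical wrt it
    nrm=T[:3,:3]@np.cross(ray(cc,*L),ray(cc,*M));nrm/=np.linalg.norm(nrm);print(n,"normal",nrm.round(3),"tilt deg",np.degrees(np.arcsin(nrm[2])))
```

```text
271.25562359263995 210.40920135421388
tool pt (width-based) [-0.0002  0.0005  0.1164]
tool pt (width-based) [-0.0027  0.0004  0.0921]
tool pt (width-based) [0.0027 0.0005 0.0435]
tip front edge tool [0.0023 0.0004 0.127 ]
tip centre [0.52294808 0.16367585 0.1025    ] hole [0.52267178 0.16401617 0.092     ] cam y [0.50534242 0.24385162 0.34687103]
rod dirs: side [(238.899205039748, 156.0), (239.19919004049797, 170.99925003749811)]
side normal [-0.985  0.172  0.004] tilt deg 0.24852945903251597
scene normal [-0.335 -0.942 -0.005] tilt deg -0.2971393528748102
```

servo_tool(
  series="1 0 0 0.002 0 0 0;1 0 0 0.006 0 0 0;1 0 0 0.012 0 0 0;1 0 0 0.018 0 0 0;1 0 0 0.024 0 0 0;1 0 0 0.03 0 0 0;1 0 0 0.034 0 0 0;1 0 0 0.038 0 0 0;1 0 0 0.04 0 0 0;1 0 0 0.04 0 0 0;1 0 0 0.04 0 0 0;1 0 0 0.04 0 0 0",
)

```text
time_s: 15.33
eef_pos: [0.5219, 0.165, 0.1893]
eef_rot: [0.001, 0.631, 0.776, 0.0]
wrist_force: [0.1, 0.3, -1.0]
opening: 0.242
grasp_force: 58.9
```

Run:
```python
from h import *
go([.5224,.163,.16],11.7)
```

```text
t15.33 at [0.5219 0.165  0.1893] yang 11.7 q [ 0.09  0.19  1.74 -0.    1.21 -0.11] | shift mm [-2.   0.1 29.3] turn [0.13 0.09 0.04] F [ 0.1  0.3 -1. ] op 0.242 gf 58.9
```

servo_tool(
  series="1 0 0 0.002 0 0 0;1 0 0 0.006 0 0 0;1 0 0 0.011 0 0 0;1 0 0 0.016 0 0 0;1 0 0 0.021 0 0 0;1 0 0 0.025 0 0 0;1 0 0 0.0275 0 0 0;1 0 0 0.029 0 0 0;1 0 0 0.029 0 0 0;1 0 0 0.029 0 0 0;1 0 0 0.029 0 0 0;1 0 0 0.029 0 0 0",
)

```text
time_s: 16.33
eef_pos: [0.5219, 0.165, 0.1603]
eef_rot: [0.001, 0.631, 0.776, 0.0]
wrist_force: [0.2, -0.4, -1.2]
opening: 0.239
grasp_force: 58.9
```

Run:
```python
from h import *
go([.5224,.163,.16],11.7)
c=shot("wrist");b=shot("side");a=shot("scene")
ims=[cv2.resize(i["img"][v:v+h,u:u+w,::-1],(W,600),interpolation=cv2.INTER_CUBIC) for i,u,v,w,h,W in((c,240,170,60,90,400),(b,223,156,30,90,200),(a,302,150,30,90,200))]
cv2.imwrite("pics/m3.png",np.hstack(ims))
```

```text
t16.33 at [0.5219 0.165  0.1603] yang 11.7 q [ 0.09  0.23  1.76 -0.    1.15 -0.11] | shift mm [-2.1  0.1  0.3] turn [0.14 0.09 0.05] F [ 0.2 -0.4 -1.2] op 0.239 gf 58.9
```

View pics/m3.png

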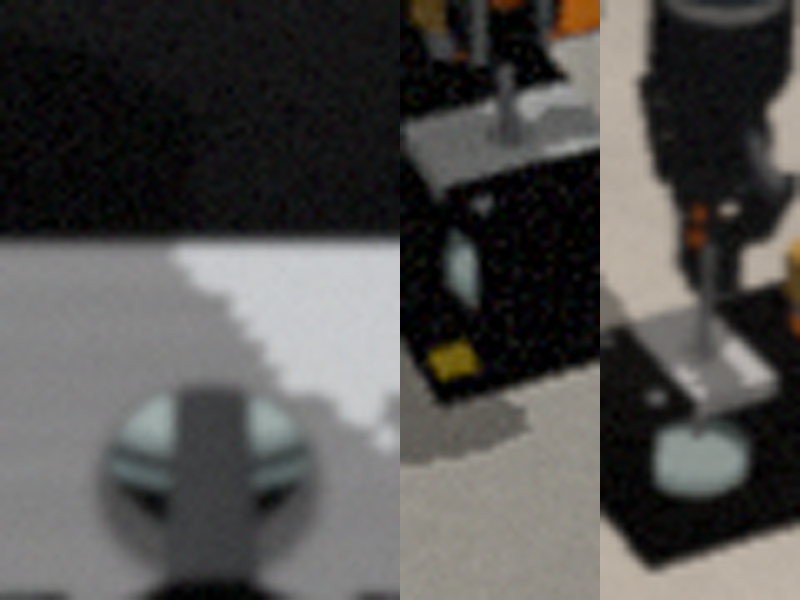

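The rod stands in the hole, laterally centred: rod 170–252, hole 103–318. I'll check the other direction with the depth map.

Run:
```python
from h import *
c=load("wrist");P=cloud(c);th=np.radians(11.7);ex=np.array([np.cos(th),np.sin(th)]);ey=np.array([-np.sin(th),np.cos(th)])
h0=np.array([.5224,.1635])
for v in range(228,258,3):
    p=P[v,270:274].mean(0);print(v,"x %.1f y(front-4) %.1f z %.1f"%((p[:2]-h0)@ex*1e3,(p[:2]-h0)@ey*1e3-4,p[2]*1e3))
Q=P[200:258,225:300].reshape(-1,3);m=abs(Q[:,2]-.092)<.004;print("top z",np.median(Q[m][:,2]))
# rim: row extremes, by plane z=.092
k=20/3
for u,v in((103,487),(318,487),(211,385),(140,562),(285,560)):
    p=pt(c,240+u/k,170+v/k,.092);print("rim",((p[:2]-h0)@ex*1e3).round(1),((p[:2]-h0)@ey*1e3).round(1))
a=load("scene");print("tip in scene, z with y fixed:")
p=cv2.projectPoints(np.array([[.522,.164,z] for z in(.025,.033,.041)]),cv2.Rodrigues(a["T"][:3,:3].T)[0],-a["T"][:3,:3].T@a["T"][:3,3],np.array([[210/np.tan(np.radians(a["fovy"]/2)),0,a["cx"]],[0,210/np.tan(np.radians(a["fovy"]/2)),a["cy"]],[0,0,1]]),np.array([a["k1"],0,0,0.]))[0][:,0]
print((p-[302,150])*k)
```

```text
228 x 0.3 y(front-4) 0.7 z 79.7
231 x 0.3 y(front-4) 0.8 z 84.9
234 x 0.3 y(front-4) 0.5 z 89.2
237 x 0.3 y(front-4) 0.8 z 94.7
240 x 0.2 y(front-4) 0.8 z 99.3
243 x 0.2 y(front-4) 1.0 z 104.0
246 x 0.2 y(front-4) 0.8 z 107.7
249 x 0.2 y(front-4) 0.7 z 111.6
252 x 0.2 y(front-4) 0.9 z 115.7
255 x 0.2 y(front-4) 0.7 z 119.1
top z 0.09184717247280277
rim -9.6 -0.4
rim 10.2 -0.4
rim 0.4 9.7
rim -6.3 -8.0
rim 7.3 -7.8
tip in scene, z with y fixed:
[[ 91.07522803 443.48978321]
 [ 91.76555846 431.98029429]
 [ 92.45909008 420.40433974]]
```

The rod is vertical and about 1 mm off towards the station's +y. The scene crop puts its tip at row 430, which fits a height of 33 mm. I'll nudge it and settle.

servo_tool(
  series="1 -0.0005 0 0 0 0 0;1 -0.0009 0 0 0 0 0;1 -0.0009 0 0 0 0 0;1 -0.0009 0 0 0 0 0;1 -0.0009 0 0 0 0 0;1 -0.0009 0 0 0 0 0;1 -0.0009 0 0 0 0 0;1 -0.0009 0 0 0 0 0",
)

```text
time_s: 17.15
eef_pos: [0.5219, 0.1641, 0.16]
eef_rot: [0.001, 0.631, 0.776, 0.0]
wrist_force: [-0.4, 0.8, -0.1]
opening: 0.243
grasp_force: 58.9
```

Run:
```python
from h import *
go([.5224,.163,.16],11.7);print(abs(ctrl.get_obs()["dq"]).max())
print(ctrl.hand_in())
```

```text
t17.15 at [0.5219 0.1641 0.16  ] yang 11.7 q [ 0.09  0.23  1.76 -0.    1.15 -0.12] | shift mm [-1.2  0.3 -0. ] turn [0.11 0.09 0.04] F [-0.4  0.8 -0.1] op 0.243 gf 58.9
0.001576496605807277
the job is handed in; nothing more can be done
None
```

I turned the nut to its stop and handed the job in at 17.2 s, with the orange probe held still and upright, within about 1 mm of the hole's centre, its tip about 15 mm above the dish floor; the verdict was not shown.

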